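Park the desk caddy and turn the blue jar to the front

ROBOT

A 6-joint arm with a two-finger parallel gripper is mounted at the origin on the work surface. World frame = base frame: x ahead of the robot, y to its left, z up, the work surface at z = 0. Lengths are in m, angles in rad, forces in N, time in s.
With the tool pointing down it reaches from about 0.25 to 0.85 m from the base axis. Payload 12.5 kg.
Tool frame: the origin (TCP) lies at the very end of the fingers, on their centre line; the grasp point (between the pads) lies 19 mm behind it; z points along the fingers, y is the line along which they close (so a half turn about z gives the same grasp; the last joint's range is limited). The gripper opens to 93 mm and grips with 3 to 60 N. Pads are 15 mm wide; open, the fingers measure 128 mm over their backs; the gripper's body (75 mm by 188 mm) begins 65 mm behind the grasp point.
Start: joints at [1.057, 0.351, 1.652, -0, 1.139, -0.085], TCP at [0.229, 0.5, 0.219] pointing down, gripper open.
Joint ranges: [-2.75, 2.75], [-0.79, 2.1], [0.01, 2.65], [-1.57, 4.71], [0.07, 3.14], [-2.87, 2.87]. Speed limits (rad/s): [2.22, 2.22, 2.79, 3.14, 3.14, 3.14].

INTERFACE

Orientations are given as a 3x3 rotation matrix whose columns are the frame's x, y, z axes.
In Python, from rig import telemetry, optics, job_done gives the robot as it stands.
- The arm moves only by the shell command python3 -m handwheel 'ROWS' [OPENING] [FORCE]. ROWS is JSON, a list of rows, each a list of 2 entries, a list of its own where there are three numbers: the shift along the world's x, y, z in cm, then the turn about the world's z in degrees. A call has exactly 5 rows; each row shifts and turns the commanded pose from where the row before left it; what a row does not reach is not made up. A row lasts 1/10 s, in which the tool goes at most 50 mm and 8.59 degrees, less where a joint would pass 70% of its speed; a pose out of reach is approached as far as the arm can. A call with a gripper value outside its range is refused whole. OPENING is the finger opening in cm, from 0 to 9.3, set as the call begins (- or left out, the last holds). The fingers move at their own pace and stop on an object; FORCE is the grip in N (left out, the last holds). Time passes only in rows, so rows that do not move let the fingers close, or fill a call up. It gives the time, the measured TCP pose, the force, the opening and the grip force at its end, in the units of the state.
- telemetry.state(): the state, without advancing time (a new reading comes with each control period).
- optics.camera(name): name is "scene" or "top"; returns (picture, depth): 420x560x3 uint8, red, green, blue; 420x560 float32, m along the optical axis (not along the pixel's ray), 0 where there is no reading.
- optics.get_calibration(name): a dict with "fx", "fy", "cx", "cy" (pixels), "world_to_cam" (4x4, takes a point from world to camera coordinates). Camera axes: x right, y up, looking along -z (the intrinsics and any distortion apply to the point x, -y, -z); pixel columns grow to the right and rows downward; lengths in m; the calibration is good to about 2 mm. A picture is of the moment at which its call begins. get_calibration takes no time and is no camera call.
- job_done(): hands the job in; it is judged then, once.
The state is a dict: "time": time; "joint_positions": joint angles; "dq": joint speeds; "effort": joint torques, N m; "ee_pos": TCP position; "tcp_rot": TCP orientation; "wrist_force": force on the tool from outside, world axes, zero at the start; "torque": the same for the moment, N m; "grip_width": finger opening in m; "grasp_force": force on a finger pad.
Only numpy, scipy, OpenCV 4.12 (cv2) and the standard library are available. Lean on these libraries where they do the work, as an engineer would, in place of code of your own. Each camera call takes 0.05 s, during which the arm holds its last target. There are 200 camera calls.

TASK

Slide the desk caddy across the desk, keeping it flat, until its square foot sits flush against both metal stops of its corner dock; then turn its turntable until the jar with the blue lid faces front, in line with the yellow mark on the foot. Finish while holding: keep the fingers on the turntable, gripping or pressing it firmly and holding it still, with the foot still flush in the dock; do not let go. Leave everything else on the desk where it is.

Things in the scene. Friction and masses are not known exactly. Their poses are not given: they have to be found in the camera images.
- caddy: the caddy's loose foot: dark steel plate 170 x 170 x 20 mm, slides flat on the desk (0.7 to 1.0 kg with turntable; takes about 3 to 8 N). Push it by its side faces. Origin: centre of underside; x, y square to its sides. Front side: -x, with a yellow mark in the middle of that edge. Starts 30-65 mm to -x and 45-100 mm to +y of its place in the dock, turned up to 0.25 rad from it.
- turntable: wooden disc 146 mm across on the foot with five 40 mm wide jars and a black knob on a post. Spins endlessly, either way, about the vertical axis through the foot's centre; light friction (0.03 N m), stays where left. Origin: on the axis, 20 mm above the foot's underside; its -x axis points at the blue jar. Jar tops are 66 mm above the desk.
- knob (a point): middle of the round black knob on the turntable's axis: 28 mm across, 26 mm tall, centre 97 mm and top 110 mm above the desk, on a 14 mm post. Turns with the turntable; can be gripped from above in any direction. Fingertips clear the jars if they reach no lower than 70 mm.
- blue_jar (a point): top centre of the marked jar, the only one with a blue lid and blue band (the other four lids are grey); 50 mm out from the turntable's axis, 66 mm above the desk.
- dock: fixed corner dock: two aluminium stop rails, 14 mm high, 12 mm thick, 160 mm long, round a grey felt square. Origin: on the desk, where the foot's centre lies when it touches both rails; x, y square to the rails. Back rail's inner face 85 mm out on +x (away from robot), side rail's 85 mm out on -y (robot's right); -x and +y sides open. Yaw within 0.2 rad of the world's.
- keyboard: slim white-keyed keyboard, 115 x 280 x 13 mm, at the left of the desk pad; loose bystander, leave alone. Origin: centre of its underside.
- phone_stand: aluminium stand with an upright black phone, 75 x 90 mm foot, 180 mm tall; loose bystander, leave alone. Origin: centre of its underside.
- cactus: small concrete pot with a green cactus, 70 mm across, 185 mm tall; loose bystander, leave alone. Origin: centre of its underside.
- desk_clock: black desk clock with a white window and a red patch, 40 x 110 x 48 mm; loose bystander, leave alone. Origin: centre of its underside.
- pen_stand: silver round foot (76 mm across) with a leaning copper-coloured pen, 140 mm tall; loose bystander, leave alone. Origin: centre of its underside.
- stapler: black and grey stapler, 130 x 34 x 48 mm, lying beside the dock behind its right-hand (-y) stop; loose bystander, leave alone. Origin: centre of its underside.
- mug: blue mug, 80 mm across, 90 mm tall; loose bystander, leave alone. Origin: centre of its underside.
Not all that is in view belongs to the job. What is shaped like the caddy but pink is not meant.

How it is judged:
On the way, in this order (a step that is already met when the one before it is completed fails the run):
1. the caddy's foot is flush against both stops of the dock (x of caddy in the frame of dock between -0.004 and 0.004 m and y of caddy in the frame of dock between -0.004 and 0.004 m and angle between the x axis of caddy and the x axis of dock, either way round below 0.05 rad and height (world z) of caddy below 0.004 m and angle between caddy's own z axis and vertical below 0.05 rad), for 0.2 s.
2. the blue jar faces front, in line with the yellow mark (x of blue_jar in the frame of caddy below -0.04 m and angle between the x axis of turntable and the x axis of caddy, either way round below 0.14 rad), for 0.2 s.
At the end, for the whole second after the job is handed in: The foot is flat on the desk and within 4 mm and 0.05 rad of its place against both stops; the blue jar is within 0.14 rad (8 degrees) of the middle of the foot's front; the turntable and foot are still, and the robot's fingers hold the turntable (any part of it) with more than 2 N (all of step 1 and all of step 2 and contact force between the fingers and turntable above 2 N and angular speed of turntable below 0.1 rad/s and linear speed of caddy below 0.02 m/s); the arm keeps its last pose, push and grip.
It fails at once if the caddy is lifted off the desk or tipped (height (world z) of caddy above 0.015 m or angle between caddy's own z axis and vertical above 0.15 rad).
It fails at once if another thing on the desk is moved by more than 20 mm (distance of any of keyboard, phone_stand, cactus, desk_clock, pen_stand, stapler, mug from where it was at the start of the episode above 0.02 m).
It also fails if it takes over 67 s, if anything falls off the work surface, if the arm or the gripper's body presses on something with over 40 N, if the wrist force passes 120 N, or if a joint passes its speed limit or range.

## Working session

There is one attempt and no reset: what is moved stays moved. The work goes in short steps, Python scripts to look and compute and a shell command to move; the robot and the scene stay as the last step left them, time stands still between calls to the robot, and variables do not carry over. Pictures are saved under pics/ and viewed, at most 10 in all, crops included, and the job is handed in when it is done.

```bash
ls; mkdir -p pics; cat > h.py <<'E'
import numpy as np, cv2
from rig import telemetry, optics
def snap(name, fn):
    p,d=optics.camera(name); cv2.imwrite('pics/'+fn+'.png',cv2.cvtColor(p,cv2.COLOR_RGB2BGR)); np.save('pics/'+fn+'.npy',d); return p,d
def ray(name,u,v):
    c=optics.get_calibration(name); W=np.linalg.inv(np.array(c['world_to_cam']))
    r=np.array([(u-c['cx'])/c['fx'],-(v-c['cy'])/c['fy'],-1.]); return W[:3,3],W[:3,:3]@r
def atz(name,u,v,z):
    o,r=ray(name,u,v); return o+r*(z-o[2])/r[2]
def atd(name,u,v,d):
    o,r=ray(name,u,v); return o+r*d
E
python3 - <<'E'
from h import *
for n in('scene','top'):
    snap(n,n+'0'); print(optics.get_calibration(n))
s=telemetry.state(); print(s['time'],s['ee_pos'],s['tcp_rot'])
E
```

```text
pics
{'fx': 431.75866476961863, 'fy': 431.75866476961863, 'cx': 280.15977047862293, 'cy': 219.46065149970724, 'world_to_cam': array([[ 0.77933965,  0.62621843,  0.0219132 , -0.37184565],
       [-0.37129181,  0.43334317,  0.82119187,  0.08201419],
       [ 0.50474955, -0.64812357,  0.57023129, -1.53936094],
       [ 0.        ,  0.        ,  0.        ,  1.        ]])}
{'fx': 401.82120023450847, 'fy': 401.82120023450847, 'cx': 278.7044942808818, 'cy': 209.4030414796285, 'world_to_cam': array([[-8.28671186e-02, -9.96560590e-01,  1.76129223e-04,
         5.81214688e-02],
       [ 9.72351925e-01, -8.08153713e-02,  2.19090415e-01,
        -4.57933361e-01],
       [-2.18322639e-01,  1.83266510e-02,  9.75704545e-01,
        -1.42779797e+00],
       [ 0.00000000e+00,  0.00000000e+00,  0.00000000e+00,
         1.00000000e+00]])}
0.1 [0.22849966 0.49996193 0.21817043] [[-9.09471841e-01  4.15765240e-01 -4.84942315e-04]
 [ 4.15765515e-01  9.09471439e-01 -8.59123940e-04]
 [ 8.38473138e-05 -9.82971323e-04 -9.99999513e-01]]
```

View pics/top0.png

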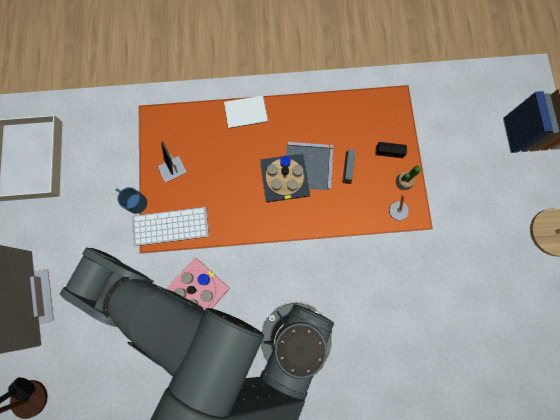

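View pics/scene0.png

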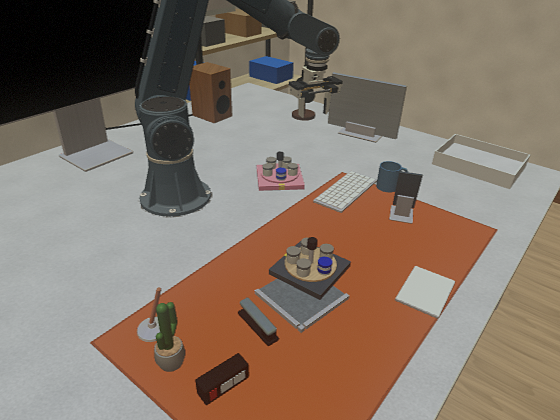

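The top view shows two caddies. The dark steel one is at (286,177), with its blue jar at (286,161) and yellow mark at (288,197). The pink one is at (200,283) and is the decoy. The dark one is meant: it has a steel foot and sits next to the dock, whose felt is around (310,165). I'll confirm with an enlarged crop.

```bash
python3 - <<'E'
from h import *
a=cv2.imread('pics/top0.png')[130:215,250:360]; b=cv2.imread('pics/scene0.png')[230:345,235:365]
cv2.imwrite('pics/c1.png',cv2.resize(a,None,fx=7,fy=7,interpolation=cv2.INTER_CUBIC))
cv2.imwrite('pics/c2.png',cv2.resize(b,None,fx=5,fy=5,interpolation=cv2.INTER_CUBIC))
E
```

```text
(no output)
```

View pics/c1.png

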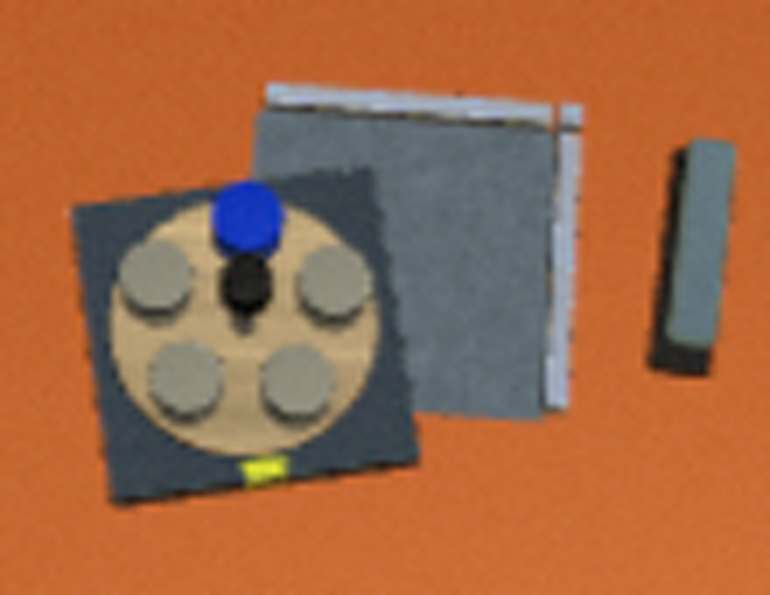

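View pics/c2.png

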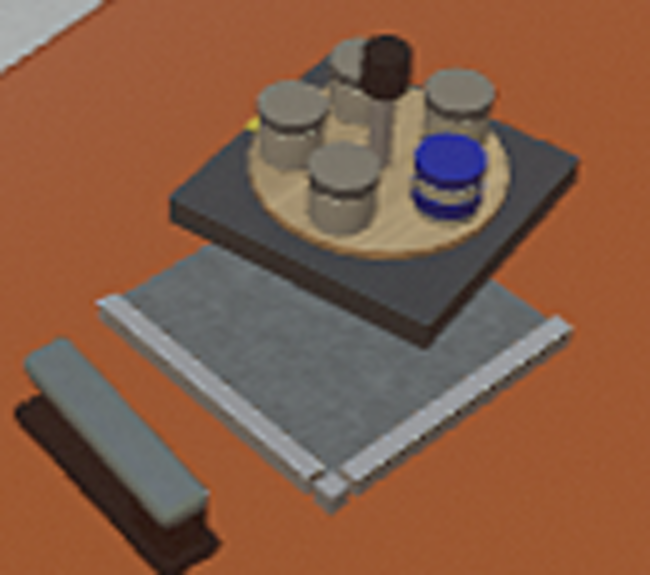

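The crops confirm it: the dark foot has the yellow mark in front (crop 265,468), the blue jar at the back right (247,218), and the knob at (247,285). The rails' inner edges run (268,106)-(552,126) for the back rail and (556,132)-(546,408) for the side rail.

```bash
cat >> h.py <<'E'
def top(pts,z,o=(250,130),s=7): return np.array([atz('top',o[0]+(u+.5)/s-.5,o[1]+(v+.5)/s-.5,z) for u,v in pts])
def scn(pts,z,o=(235,230),s=5): return np.array([atz('scene',o[0]+(u+.5)/s-.5,o[1]+(v+.5)/s-.5,z) for u,v in pts])
def tri(t,s):
    a,r=ray('top',250+(t[0]+.5)/7-.5,130+(t[1]+.5)/7-.5); b,q=ray('scene',235+(s[0]+.5)/5-.5,230+(s[1]+.5)/5-.5)
    k=np.linalg.lstsq(np.c_[r,-q],b-a,rcond=None)[0]; return (a+r*k[0]+b+q*k[1])/2, np.linalg.norm(a+r*k[0]-b-q*k[1])
E
python3 - <<'E'
from h import *
np.set_printoptions(precision=4,suppress=True)
print('cam',ray('top',0,0)[0],ray('scene',0,0)[0])
f=top([(75,207),(371,170),(417,460),(113,496)],.02); print('foot top cam\n',f,f.mean(0)); 
g=scn([(578,160),(428,328),(172,203)],.02); print('foot scene (bl,br,fr)\n',g,(g[0]+g[2])/2)
ang=lambda a,b:np.arctan2(*(b-a)[[1,0]])
print('edge angs',ang(f[3],f[0]),ang(f[2],f[1]),ang(f[1],f[0])-np.pi/2,ang(f[2],f[3])-np.pi/2,'scene',ang(g[1],g[0])-np.pi/2,ang(g[2],g[1]))
b=top([(268,106),(552,126)],.014); s=top([(556,132),(546,408)],.014)
b2=scn([(550,322),(347,462)],.014); s2=scn([(325,472),(123,297)],.014)
for B,S in((b,s),(b2,s2)):
    print('rails',B,S,ang(B[1],B[0])-np.pi/2,ang(S[1],S[0]))
    th=(ang(B[1],B[0])-np.pi/2+ang(S[1],S[0]))/2
    X=np.array([np.cos(th),np.sin(th)]);Y=np.array([-X[1],X[0]])
    x=(B[:,:2]@X).mean()-.085; y=(S[:,:2]@Y).mean()+.085; print('dock',th,x*X+y*Y)
print('knob',tri((247,268),(387,50)),'blue',tri((247,214),(450,155)),'foot br',tri((371,170),(428,328)),'mark',top([(265,468)],.02))
E
```

```text
cam [0.1384 0.0471 1.4934] [ 1.0972 -0.8004  0.8186]
foot top cam
 [[ 0.6725  0.0739  0.02  ]
 [ 0.6804 -0.0911  0.02  ]
 [ 0.5131 -0.1     0.02  ]
 [ 0.5067  0.0654  0.02  ]] [ 0.5932 -0.013   0.02  ]
foot scene (bl,br,fr)
 [[ 0.6749  0.073   0.02  ]
 [ 0.6854 -0.0938  0.02  ]
 [ 0.5213 -0.1051  0.02  ]] [ 0.5981 -0.016   0.02  ]
edge angs 0.05096400668200927 0.053143428263873894 0.048332040991641456 0.038567314048322254 scene 0.06273459945953519 0.06843578217712225
rails [[ 0.7251 -0.0379  0.014 ]
 [ 0.7001 -0.1949  0.014 ]] [[ 0.6964 -0.1968  0.014 ]
 [ 0.538  -0.1737  0.014 ]] -0.1576632790919006 -0.14445615744029117
dock -0.15105971826609588 [ 0.629 -0.101]
rails [[ 0.729  -0.0434  0.014 ]
 [ 0.7039 -0.1898  0.014 ]] [[ 0.6994 -0.2018  0.014 ]
 [ 0.5451 -0.1738  0.014 ]] -0.17018610712166482 -0.17984566016356798
dock -0.1750158836426164 [ 0.6325 -0.1033]
knob (array([ 0.5976, -0.0146,  0.1122]), np.float64(0.0027046234973560662)) blue (array([ 0.6441, -0.0184,  0.066 ]), np.float64(0.0003057265656581002)) foot br (array([ 0.6827, -0.0909,  0.0159]), np.float64(0.0018294371442942972)) mark [[ 0.5155 -0.0177  0.02  ]]
```

Combining both views: the foot is at about (0.596,-0.0145) with yaw about 0.054, and the dock is at about (0.631,-0.102) with yaw about -0.16. The plan has three steps:

1. Push the foot's left face with the open fingers, squared to the dock, along dock -Y.
2. Push the front face along dock +X.
3. Grip the knob and turn it.

First I'll move to the left of the foot.

```bash
python3 -m handwheel '[[[2.6,-2.6,0],-5],[[2.6,-2.6,0],-5],[[2.6,-2.6,0],-5],[[2.6,-2.6,0],-5],[[2.6,-2.6,0],-5]]' 9.3 20
python3 -m handwheel '[[[2.6,-2.6,0],-5],[[2.6,-2.6,0],-5],[[2.6,-2.6,0],-5],[[2.6,-2.6,0],-5],[[2.6,-2.6,0],-5]]'
python3 -m handwheel '[[[2.6,-2.6,0],-5],[[2.6,-2.6,0],-5],[[2.6,-2.6,0],-5],[[2.6,-2.6,0],-5],[[2.6,-2.6,0],-5]]'
```

```text
time: 0.6
ee_pos: [0.3594, 0.369, 0.2185]
tcp_rot: [[-0.646, 0.763, -0.0], [0.763, 0.646, -0.0], [0.0, -0.0, -1.0]]
wrist_force: [-0.1, -0.6, -0.4]
grip_width: 0.0928
grasp_force: 0.0
time: 1.1
ee_pos: [0.4894, 0.2389, 0.2184]
tcp_rot: [[-0.263, 0.965, -0.0], [0.965, 0.263, -0.0], [-0.0, -0.0, -1.0]]
wrist_force: [-0.1, 0.8, -0.0]
grip_width: 0.0928
grasp_force: 0.0
time: 1.6
ee_pos: [0.6194, 0.1089, 0.2183]
tcp_rot: [[0.17, 0.985, -0.001], [0.985, -0.17, -0.0], [-0.0, -0.001, -1.0]]
wrist_force: [0.6, 0.6, 0.4]
grip_width: 0.0929
grasp_force: 0.0
```

```bash
python3 -m handwheel '[[[0,0,-5],0],[[0,0,-5],0],[[0,0,-5],0],[[0,0,-4],0],[[0,0,-2],0]]' | grep -E 'ee|wrist'
python3 -m handwheel '[[[-0.16,-0.99,0],0],[[-0.16,-0.99,0],0],[[-0.16,-0.99,0],0],[[-0.16,-0.99,0],0],[[-0.16,-0.99,0],0]]' | grep -E 'ee|wrist'
python3 -m handwheel '[[[-0.13,-0.79,0],0],[[-0.13,-0.79,0],0],[[-0.13,-0.79,0],0],[[-0.13,-0.79,0],0],[[0,0,0],0]]' | grep -E 'ee|wrist|rot'
python3 - <<'E'
from h import *
p,d=snap('top','t1'); a=cv2.cvtColor(p,cv2.COLOR_RGB2BGR)[120:220,240:370]
q,d=snap('scene','s1'); b=cv2.cvtColor(q,cv2.COLOR_RGB2BGR)[230:345,235:365]
cv2.imwrite('pics/c3.png',cv2.resize(np.vstack([a,b])[:,:],None,fx=2.7,fy=2.7,interpolation=cv2.INTER_CUBIC))
E
```

```text
ee_pos: [0.6164, 0.1099, 0.0045]
wrist_force: [0.1, 0.1, -0.2]
ee_pos: [0.6118, 0.0599, 0.0102]
wrist_force: [3.7, 4.5, 0.7]
ee_pos: [0.6059, 0.0279, 0.0099]
tcp_rot: [[0.167, 0.986, 0.002], [0.986, -0.167, -0.0], [0.0, 0.002, -1.0]]
wrist_force: [1.0, -0.7, -0.2]
```

View pics/c3.png

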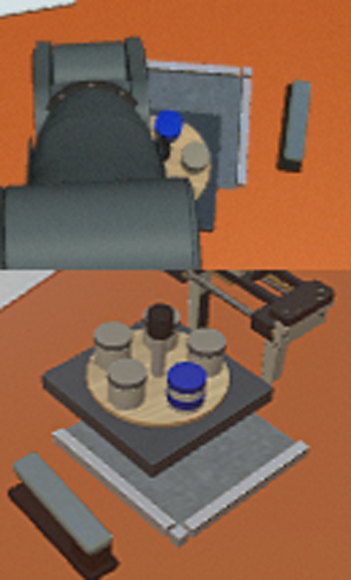

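Both fingers now push the left face, and the foot is roughly square to the dock. About 3 cm remains to the side rail.

```bash
python3 -m handwheel '[[[-0.08,-0.49,0],0],[[-0.08,-0.49,0],0],[[-0.08,-0.49,0],0],[[-0.08,-0.49,0],0],[[-0.08,-0.49,0],0]]' | grep -E 'ee|wrist'
for i in 1; do python3 -m handwheel '[[[-0.03,-0.2,0],0],[[-0.03,-0.2,0],0],[[0,0,0],0],[[0,0,0],0],[[0,0,0],0]]' | grep -E 'ee|wrist'; done
```

```text
ee_pos: [0.6017, 0.0052, 0.0091]
wrist_force: [0.9, 7.5, 2.6]
ee_pos: [0.6011, 0.001, 0.0091]
wrist_force: [-0.4, 5.2, 4.7]
```

```bash
python3 -m handwheel '[[[-0.03,-0.2,0],0],[[0,0,0],0],[[0,0,0],0],[[0,0,0],0],[[0,0,0],0]]' | grep -E 'ee|wrist'
python3 -m handwheel '[[[-0.03,-0.2,0],0],[[0,0,0],0],[[0,0,0],0],[[0,0,0],0],[[0,0,0],0]]' | grep -E 'ee|wrist|torque'; python3 -c "
from rig import telemetry as t;print(t.state()['torque'])"
```

```text
ee_pos: [0.6008, -0.0002, 0.0091]
wrist_force: [0.5, 11.1, 4.0]
ee_pos: [0.6006, -0.0004, 0.0091]
wrist_force: [2.0, 23.1, 4.9]
[ 4.12839092 -0.20719369  0.22128963]
```

The side rail is met at 23 N. I'll back off, lift, and go round to the front side.

```bash
python3 -m handwheel '[[[0.16,1,0],0],[[0.16,1,0],0],[[0,0,5],0],[[0,0,5],0],[[0,0,5],0]]' | grep -E 'ee|wrist'
python3 -m handwheel '[[[-0.9,-0.6,0],-6],[[-0.9,-0.6,0],-6],[[-0.9,-0.6,0],-6],[[-0.9,-0.6,0],-6],[[-0.9,-0.6,0],-6]]' | grep ee
python3 -m handwheel '[[[-0.9,-0.6,0],-6],[[-0.9,-0.6,0],-6],[[-0.9,-0.6,0],-6],[[-0.9,-0.6,0],-6],[[-0.9,-0.6,0],-6]]' | grep ee
python3 -m handwheel '[[[-0.9,-0.6,0],-6],[[-0.9,-0.6,0],-6],[[-0.9,-0.6,0],-6],[[-0.9,-0.6,0],-6],[[-0.9,-0.6,0],-6]]'
python3 - <<'E'
from h import *
p,d=snap('top','t2'); a=cv2.cvtColor(p,cv2.COLOR_RGB2BGR)[130:215,250:360]
q,d=snap('scene','s2'); b=cv2.cvtColor(q,cv2.COLOR_RGB2BGR)[235:350,235:345]
r=lambda x:cv2.resize(x,None,fx=5,fy=5,interpolation=cv2.INTER_CUBIC)
cv2.imwrite('pics/c4.png',np.vstack([r(a)[:,:],r(b)])[250:850] if 0 else r(b))
E
```

```text
ee_pos: [0.603, 0.0167, 0.1601]
wrist_force: [0.5, -0.1, 0.5]
ee_pos: [0.5579, -0.0137, 0.1585]
ee_pos: [0.5129, -0.0437, 0.1586]
time: 7.2
ee_pos: [0.468, -0.0737, 0.1586]
tcp_rot: [[0.985, -0.17, -0.0], [-0.17, -0.985, -0.0], [-0.0, 0.001, -1.0]]
wrist_force: [0.1, 0.4, 0.2]
grip_width: 0.093
grasp_force: 0.0
```

View pics/c4.png

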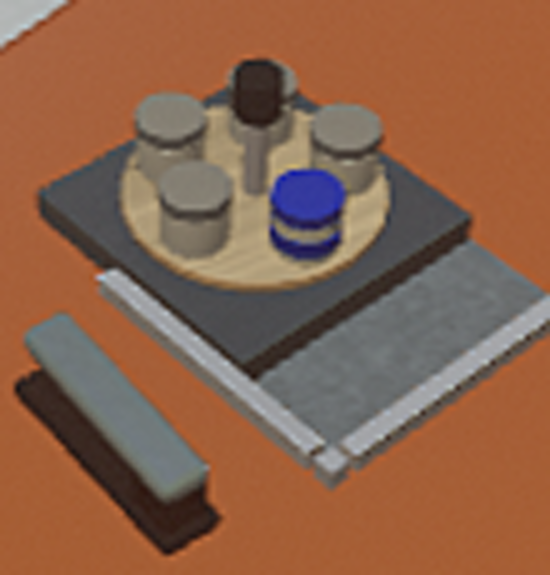

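The foot lies flush along the side rail, with its back corners at crop (470,218) and (250,365) and a gap of about 5 cm to the back rail. Next is the push on the front face along dock +X.

```bash
python3 -c "
from h import *
g=scn([(470,218),(250,352),(40,195)],.02,o=(235,235));print(g,(g[0]+g[2])/2)"
python3 -m handwheel '[[[0,0,-4],0],[[0,0,-4],0],[[0,0,-4],0],[[0,0,-2],0],[[0,0,-1],0]]' | grep -E 'ee|wrist'
python3 -m handwheel '[[[0.98,-0.16,0],0],[[0.98,-0.16,0],0],[[0.98,-0.16,0],0],[[0.78,-0.13,0],0],[[0.78,-0.13,0],0]]' | grep -E 'ee|wrist'
python3 -m handwheel '[[[0.49,-0.08,0],0],[[0.49,-0.08,0],0],[[0.49,-0.08,0],0],[[0.2,-0.03,0],0],[[0,0,0],0]]' | grep -E 'ee|wrist'
```

```text
[[ 0.66614628 -0.02537374  0.02      ]
 [ 0.6360059  -0.18052539  0.02      ]
 [ 0.47504124 -0.16242747  0.02      ]] [ 0.57059376 -0.09390061  0.02      ]
ee_pos: [0.4679, -0.0729, 0.0068]
wrist_force: [1.1, -0.2, -0.6]
ee_pos: [0.5131, -0.0805, 0.0094]
wrist_force: [-12.3, 2.9, 9.4]
ee_pos: [0.5305, -0.0834, 0.0094]
wrist_force: [-5.8, 2.1, 2.5]
```

```bash
python3 -m handwheel '[[[0.3,-0.05,0],0],[[0.2,-0.03,0],0],[[0.2,-0.03,0],0],[[0,0,0],0],[[0,0,0],0]]' | grep -E 'ee|wrist'
python3 -m handwheel '[[[0.2,-0.03,0],0],[[0,0,0],0],[[0,0,0],0],[[0,0,0],0],[[0,0,0],0]]' | grep -E 'ee|wrist'
```

```text
ee_pos: [0.5375, -0.0845, 0.0094]
wrist_force: [-5.3, 2.0, 1.3]
ee_pos: [0.5383, -0.0846, 0.0094]
wrist_force: [-11.4, 1.9, 7.8]
```

```bash
python3 -m handwheel '[[[0.2,-0.03,0],0],[[0.1,0,0],0],[[0,0,0],0],[[0,0,0],0],[[0,0,0],0]]' | grep -E 'ee|wrist'
python3 -c "
from rig import telemetry as t;print(t.state()['torque'])"
```

```text
ee_pos: [0.5384, -0.0846, 0.0093]
wrist_force: [-28.4, 2.1, 22.1]
[0.39397224 4.82325772 0.1375685 ]
```

The back rail is met at 28 N and the TCP stalled. From the contacts the dock centre is about (0.630,-0.099). I'll back off and check.

```bash
python3 -m handwheel '[[[-1,0.16,0],0],[[-1,0.16,0],0],[[0,0,5],0],[[0,0,5],0],[[0,0,5],0]]' | grep -E 'ee|wrist'
python3 -m handwheel '[[[-2,0.3,0],0],[[-2,0.3,0],0],[[-2,0.3,0],0],[[-2,0.3,0],0],[[-1,0.2,0],0]]' | grep -E 'ee|rot'
python3 - <<'E'
from h import *
p,d=snap('top','t3'); a=cv2.cvtColor(p,cv2.COLOR_RGB2BGR)[130:210,280:345]
q,d=snap('scene','s3'); b=cv2.cvtColor(q,cv2.COLOR_RGB2BGR)[250:340,250:352]
r=lambda x,s:cv2.resize(x,None,fx=s,fy=s,interpolation=cv2.INTER_CUBIC)
A,B=r(a,5),r(b,4); C=np.zeros((400,325+408,3),np.uint8); C[:,:325]=A; C[:360,325:]=B
cv2.imwrite('pics/c5.png',C)
E
```

```text
ee_pos: [0.5225, -0.0821, 0.1612]
wrist_force: [0.8, 0.7, -0.7]
ee_pos: [0.4316, -0.0679, 0.1592]
tcp_rot: [[0.986, -0.166, 0.002], [-0.166, -0.986, -0.0], [0.002, 0.0, -1.0]]
```

View pics/c5.png

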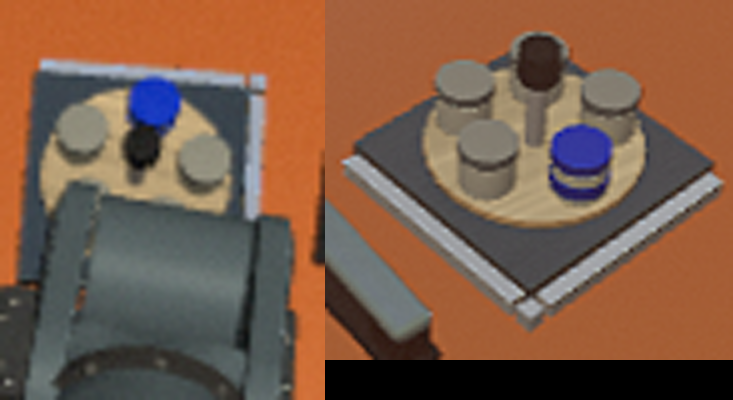

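The foot sits flush on both rails. The knob top is at top crop (143,140) and scene crop (541,45). The blue lid is at (155,100) and (581,146).

```bash
python3 - <<'E'
from h import *
def T(t,s):
    a,r=ray('top',280+(t[0]+.5)/5-.5,130+(t[1]+.5)/5-.5); b,q=ray('scene',250+(s[0]-325+.5)/4-.5,250+(s[1]+.5)/4-.5)
    k=np.linalg.lstsq(np.c_[r,-q],b-a,rcond=None)[0]; return ((a+r*k[0]+b+q*k[1])/2).round(4),np.linalg.norm(a+r*k[0]-b-q*k[1]).round(4)
k=T((143,140),(541,46)); b=T((155,100),(581,146)); print(k,b)
c=np.array([.6297,-.0993]); print('blue dir deg',np.degrees(np.arctan2(*(b[0][:2]-c)[::-1])))
E
```

```text
(array([ 0.6313, -0.1014,  0.1107]), np.float64(0.0006)) (array([ 0.6781, -0.1186,  0.0657]), np.float64(0.0002))
blue dir deg -21.740152439649368
```

```bash
python3 -m handwheel '[[[4,-0.7,0],0],[[4,-0.7,0],0],[[4,-0.6,0],0],[[4,-0.6,0],0],[[3.9,-0.6,0],0]]' | grep -E 'ee|wrist'
python3 -m handwheel '[[[0,0,-2],0],[[0,0,-2],0],[[0,0,-2],0],[[0,0,-1],0],[[0,0,0],0]]' | grep -E 'ee|wrist'
```

```text
ee_pos: [0.6339, -0.1004, 0.1586]
wrist_force: [-0.6, -0.3, 0.5]
ee_pos: [0.6311, -0.0999, 0.0874]
wrist_force: [-0.3, -0.2, 0.2]
```

```bash
python3 -m handwheel '[[[-0.05,-0.04,-0.5],0],[[0,0,-0.4],0],[[0,0,0],0],[[0,0,0],0],[[0,0,0],0]]' 4 10| grep -E 'ee|wrist|gr'
python3 -m handwheel '[[[0,0,0],0],[[0,0,0],0],[[0,0,0],0],[[0,0,0],0],[[0,0,0],0]]' 2 10| grep -E 'ee|wrist|gr'
python3 -m handwheel '[[[0,0,0],0],[[0,0,0],0],[[0,0,0],0],[[0,0,0],0],[[0,0,0],0]]' | grep -E 'ee|wrist|gr'
```

```text
ee_pos: [0.6309, -0.1005, 0.0801]
wrist_force: [-0.5, 0.2, 0.7]
grip_width: 0.0573
grasp_force: 0.0
ee_pos: [0.6307, -0.1003, 0.0797]
wrist_force: [-0.4, -0.0, 0.4]
grip_width: 0.0274
grasp_force: 10.0
ee_pos: [0.6306, -0.1003, 0.0797]
wrist_force: [0.3, 1.4, 1.6]
grip_width: 0.0279
grasp_force: 10.0
```

The knob is gripped with little side force. Now I'll turn the turntable by about +190°.

```bash
for k in 1; do python3 -m handwheel '[[[0,0,0],7.6],[[0,0,0],7.6],[[0,0,0],7.6],[[0,0,0],7.6],[[0,0,0],7.6]]' | grep -E 'ee|wrist|gras'
python3 -m handwheel '[[[0,0,0],7.6],[[0,0,0],7.6],[[0,0,0],7.6],[[0,0,0],7.6],[[0,0,0],7.6]]' | grep -E 'ee|wrist|gras'; done
```

```text
ee_pos: [0.6307, -0.1006, 0.0797]
wrist_force: [0.3, -0.5, 0.9]
grasp_force: 10.0
ee_pos: [0.6309, -0.1007, 0.0797]
wrist_force: [1.8, -1.8, -0.6]
grasp_force: 10.0
```

```bash
python3 -c "
from h import *
snap('scene','s4')"
python3 -m handwheel '[[[0,0,0],7.6],[[0,0,0],7.6],[[0,0,0],7.6],[[0,0,0],7.6],[[0,0,0],7.6]]' | grep -E 'ee|wrist|gras'
python3 -m handwheel '[[[0,0,0],7.6],[[0,0,0],7.6],[[0,0,0],7.6],[[0,0,0],7.6],[[0,0,0],7.6]]' | grep -E 'ee|wrist|gras'
python3 -m handwheel '[[[0,0,0],7.6],[[0,0,0],7.6],[[0,0,0],7.6],[[0,0,0],7.6],[[0,0,0],7.6]]' | grep -E 'ee|rot|wrist|gras|time'
python3 - <<'E'
from h import *
p,d=snap('top','t5'); q,d=snap('scene','s5'); b=cv2.cvtColor(q,cv2.COLOR_RGB2BGR)[245:340,250:352]
cv2.imwrite('pics/c6.png',cv2.resize(b,None,fx=6,fy=6,interpolation=cv2.INTER_CUBIC))
E
```

```text
ee_pos: [0.6311, -0.1007, 0.0797]
wrist_force: [3.0, -1.6, -1.0]
grasp_force: 10.0
ee_pos: [0.6313, -0.1006, 0.0797]
wrist_force: [3.9, -0.6, -2.3]
grasp_force: 10.0
time: 16.45
ee_pos: [0.6314, -0.1004, 0.0797]
tcp_rot: [[-1.0, -0.01, 0.002], [-0.01, 1.0, -0.0], [-0.002, -0.0, -1.0]]
wrist_force: [3.3, 0.5, -1.8]
grasp_force: 10.0
```

View pics/c6.png

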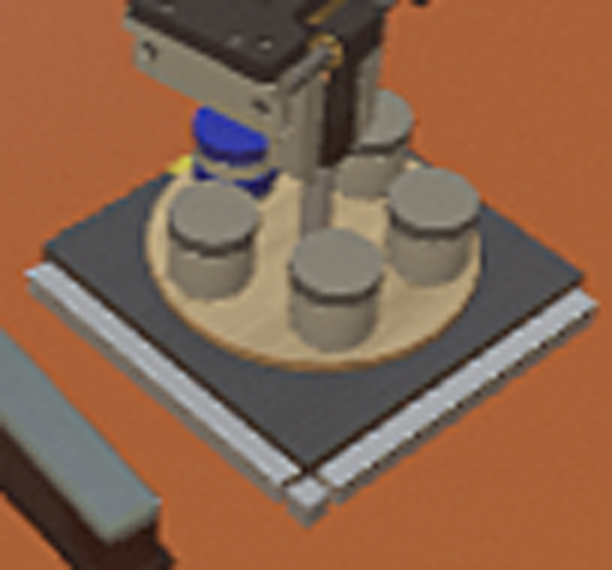

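The foot is still flush on both rails and the blue jar is behind the finger, by the yellow mark at crop (180,165). The visible grey lids at (213,212), (337,258) and (434,200) give the turntable angle.

```bash
python3 - <<'E'
from h import *
from scipy.optimize import least_squares
J=scn([(213,209),(337,256),(434,198)],.066,o=(250,245),s=6)[:,:2]
def f(p): 
    return np.concatenate([J[i]-p[:2]-.05*np.array([np.cos(p[2]+a),np.sin(p[2]+a)]) for i,a in enumerate(np.radians([72,144,216]))])
r=least_squares(f,[.63,-.1,3.0]); print('centre,blue deg',r.x[:2],np.degrees(r.x[2]),'res mm',r.fun*1e3)
g=scn([(580,277),(310,465),(47,250)],.02,o=(250,245),s=6)
ang=lambda a,b:np.degrees(np.arctan2(*(b-a)[[1,0]]))
print('foot',(g[0]+g[2])/2,ang(g[1],g[0])-90,ang(g[2],g[1]),g)
print('mark',scn([(182,166)],.02,o=(250,245),s=6))
E
```

```text
centre,blue deg [ 0.63125401 -0.10063738] 170.52368732420285 res mm [ 0.20623872 -0.63418422 -0.72751993  1.50628263  0.52128121 -0.87209841]
foot [ 0.63377861 -0.10480006  0.02      ] -9.368034331676725 -8.790511452151616 [[ 0.72873249 -0.03593735  0.02      ]
 [ 0.70185204 -0.19887308  0.02      ]
 [ 0.53882473 -0.17366277  0.02      ]]
mark [[ 0.54972772 -0.09212071  0.02      ]]
```

The blue jar is at 170.5° against the foot's front at about 170.6°, so it is aligned. The wrist shows a slight 3 N pull on the knob away from the back rail, so I'll nudge the other way to press the foot gently into the corner.

```bash
python3 -m handwheel '[[[0.05,-0.02,0],0],[[0,0,0],0],[[0,0,0],0],[[0,0,0],0],[[0,0,0],0]]' - 15 | grep -E 'ee|wrist|gras'
python3 -m handwheel '[[[0.05,-0.02,0],0],[[0,0,0],0],[[0,0,0],0],[[0,0,0],0],[[0,0,0],0]]' | grep -E 'ee|wrist|gras'
```

```text
ee_pos: [0.6313, -0.1004, 0.0797]
wrist_force: [4.3, 3.6, -0.2]
grasp_force: 15.0
ee_pos: [0.6313, -0.1004, 0.0796]
wrist_force: [1.4, 5.6, 1.6]
grasp_force: 15.0
```

```bash
python3 -m handwheel '[[[0.08,0.02,0],0],[[0,0,0],0],[[0,0,0],0],[[0,0,0],0],[[0,0,0],0]]' | grep -E 'ee|wrist|gras'
python3 -m handwheel '[[[0,0,0],0],[[0,0,0],0],[[0,0,0],0],[[0,0,0],0],[[0,0,0],0]]' | grep -E 'ee|wrist|gras|rot'
python3 - <<'E'
from h import *
q,d=snap('scene','s6'); b=cv2.cvtColor(q,cv2.COLOR_RGB2BGR)[245:340,250:352]
cv2.imwrite('pics/c7.png',cv2.resize(b,None,fx=6,fy=6,interpolation=cv2.INTER_CUBIC))
E
```

```text
ee_pos: [0.6313, -0.1004, 0.0796]
wrist_force: [-5.2, 4.4, 5.9]
grasp_force: 15.0
ee_pos: [0.6313, -0.1004, 0.0796]
tcp_rot: [[-1.0, -0.007, -0.003], [-0.007, 1.0, 0.0], [0.003, 0.0, -1.0]]
wrist_force: [-4.0, 4.5, 5.0]
grasp_force: 15.0
```

View pics/c7.png

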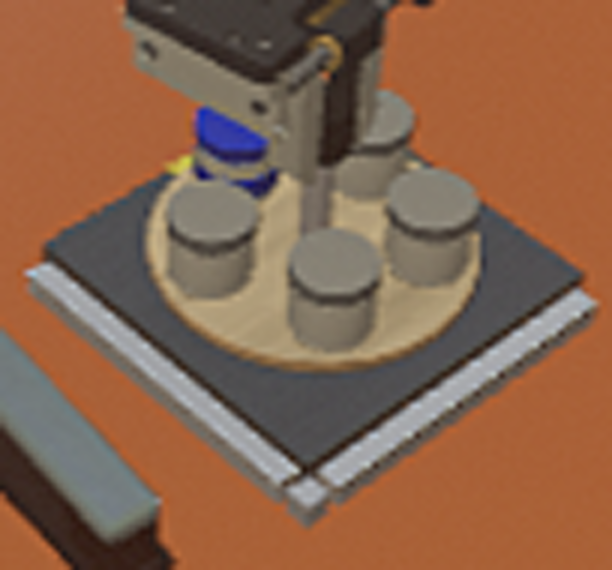

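The foot is flush and flat on both rails, the blue jar is at the yellow mark, and the knob is held at 15 N with a light 4 N push into the corner. Handing in.

```bash
python3 -c "
from rig import job_done;print(job_done())"
```

```text
the job is handed in; nothing more can be done
None
```

I handed the job in with the foot flush against both rails and the blue jar at the yellow mark (about 0.1° off by my measurement), holding the knob at 15 N; no verdict came back.

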